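# Find the spacer that fits the specimen clamp

## Robot

A 6-joint arm with a two-finger parallel gripper is mounted at the origin on the work surface. World frame = base frame: x ahead of the robot, y to its left, z up, the work surface at z = 0. Lengths are in m, angles in rad, forces in N, time in s.
With the tool pointing down it reaches from about 0.275 to 0.825 m from the base axis. Payload 4.9 kg.
Tool frame: the origin (TCP) lies where the fingers leave the gripper's body, on its centre line; the fingertips stand 73 mm ahead of it and the grasp point (between the pads) lies 54 mm ahead of it; z points along the fingers, y is the line along which they close (so a half turn about z gives the same grasp; the last joint's range is limited). The gripper opens to 85 mm and grips with 20 to 120 N. Pads are 22 mm wide; open, the fingers measure 114 mm over their backs; the gripper's body (76 mm by 85 mm) begins 54 mm behind the grasp point. The pads swing forward as they close: fully open they stand 13 mm farther back than shut.
Start: joints at [1.135, 0.326, -0.193, 1.052, 0, 1.437], TCP at [0.163, 0.525, 0.304] pointing down, gripper open.
Joint ranges: [-2.65, 2.65], [-0.97, 1.79], [-1.3, 1.35], [-1.93, 2.1], [-1.47, 1.37], [-3.14, 3.14]. Speed limits (rad/s): [2.57, 2.57, 3.14, 3.14, 3.14, 3.14].

## Interface

Orientations are given as a unit quaternion [x, y, z, w].
In Python, from workcell import r, vision, workorder gives the robot as it stands. The module is installed in compiled form; this text tells all that it offers.
- The arm moves only by the tool send_rows, never from a script. Its argument "increments" is one flat list of numbers, 5 for each row, row after row: the shift along the tool's x, y, z in m, then the turn about the tool's z in rad, then the finger opening in m, from 0 to 0.0854. In form: [tx, ty, tz, spin, hand, tx, ty, tz, spin, hand, ...]. A call has 1 to 12 rows; each row shifts and turns the commanded pose from where the row before left it, along the tool's axes as they then stand; what a row does not reach is not made up. A row lasts 1/10 s, in which the tool goes at most 50 mm and 8.59 degrees, less where a joint would pass 70% of its speed; a pose out of reach is approached as far as the arm can. A call with a gripper value outside its range is refused whole. The fingers move at their own pace and stop on an object; "grip_force" is the grip in N (left out, the last holds). Time passes only in rows, so rows that do not move let the fingers close. It gives the time, the measured TCP pose, the force, the opening and the grip force at its end, in the units of the state.
- r.get_obs(): the state, without advancing time (a new reading comes with each control period).
- vision.snapshot(name): name is "scene" or "top" or "wrist"; returns a dict with "image" (384x512x3 uint8, red, green, blue), "range_z" (384x512 float32, m along the optical axis (not along the pixel's ray), 0 where there is no reading), "vfov" (degrees; the focal length in pixels is half the picture's height over the tangent of half this angle, whatever the lens; pixels are square), "cx", "cy" (the principal point, pixels), "k1" (the pictures are not rectified: a ray, as slopes to the right and down, at radius r is drawn at 1 + k1 r^2 times it, then the intrinsics apply), "extrinsics" (4x4, takes a point from world to camera coordinates). Camera axes: x right, y up, looking along -z (the intrinsics and any distortion apply to the point x, -y, -z); pixel columns grow to the right and rows downward; lengths in m; the calibration is good to about 2 mm. A picture is of the moment at which its call begins.
- workorder.hand_in(): hands the job in; it is judged then, once.
The state is a dict: "clock": time; "qpos": joint angles; "qvel": joint speeds; "tau": joint torques, N m; "eef_pos": TCP position; "eef_rot": TCP orientation; "ft_force": force on the tool from outside, world axes, zero at the start; "wrist_torque": the same for the moment, N m; "finger_gap": opening from 0.0 (shut) to 1.0 (fully open); "grasp_force": force on a finger pad.
Only numpy, scipy, OpenCV 4.12 (cv2) and the standard library are available. Lean on these libraries where they do the work, as an engineer would, in place of code of your own. Each camera call takes 0.05 s, during which the arm holds its last target. There are 200 camera calls.

## Task

Gauge the gap between the two jaws of the specimen clamp: of the three aluminium spacers standing on the bench, find the thickest one that goes down between the jaws, lower it in by its grip tab (do not drop it), squarely and roughly mid-width, until it sits flat on the clamp's base, and leave it there. The jaws are locked, so do not force them, and the other two spacers must end standing upright on the bench.

Things in the scene. Friction and masses are not known exactly. Their poses are not given: they have to be found in the camera images.
- clamp: fixed clamp: grey base 190 x 100 x 12 mm, dark steel jaws 90 mm wide (y), tops 48 mm above the bench. Origin: bench level under the fixed jaw's face, mid-width. x: across the gap, from that face (x = 0) to the moving jaw; z up. Floor of the gap: z = 12 mm. The top 12 mm of both jaws is bevelled at 45 degrees (mouth 24 mm wider). A screw runs on along +x behind the moving jaw, 30 mm up
- jaw (a joint): position of the moving jaw in m; the gap between the jaw faces is 0.020 + this value, and differs from start to start (23 to 72 mm). The jaw is locked and does not give
- spacer_thin: the thin aluminium spacer: a block 15 mm thick (its own x) by 76 mm wide (y) and 40 mm high, with an upright grip tab 12 mm (x) by 32 mm (y) in the middle of its top, reaching from 40 to 88 mm above the underside; about 150 g, loose, starts standing upright on the bench. Origin: centre of the underside; z up
- spacer_mid: the middle aluminium spacer: a block 33 mm thick (its own x) by 76 mm wide (y) and 40 mm high, with an upright grip tab 12 mm (x) by 32 mm (y) in the middle of its top, reaching from 40 to 88 mm above the underside; about 300 g, loose, starts standing upright on the bench. Origin: centre of the underside; z up
- spacer_thick: the thick aluminium spacer: a block 51 mm thick (its own x) by 76 mm wide (y) and 40 mm high, with an upright grip tab 12 mm (x) by 32 mm (y) in the middle of its top, reaching from 40 to 88 mm above the underside; about 450 g, loose, starts standing upright on the bench. Origin: centre of the underside; z up
Mind the look-alikes: they are no part of the job. Leave any purple look-alike of the clamp alone.

How it is judged:
On the way:
1. the thickest spacer that fits is lowered between the jaws, still held, to within about 10 mm of the clamp's base (((x of spacer_thin in the frame of clamp between 0.004 and 0.052 m and y of spacer_thin in the frame of clamp between -0.025 and 0.025 m and z of spacer_thin in the frame of clamp between 0.008 and 0.024 m and angle between spacer_thin's own z axis and vertical below 0.17 rad and angle between the x axis of spacer_thin and the x axis of clamp, either way round below 0.35 rad and value of joint jaw below 0.021 m and contact force between the fingers and spacer_thin above 0.5 N) or (x of spacer_mid in the frame of clamp between 0.004 and 0.052 m and y of spacer_mid in the frame of clamp between -0.025 and 0.025 m and z of spacer_mid in the frame of clamp between 0.008 and 0.024 m and angle between spacer_mid's own z axis and vertical below 0.17 rad and angle between the x axis of spacer_mid and the x axis of clamp, either way round below 0.35 rad and value of joint jaw below 0.039 m and contact force between the fingers and spacer_mid above 0.5 N) or (x of spacer_thick in the frame of clamp between 0.004 and 0.052 m and y of spacer_thick in the frame of clamp between -0.025 and 0.025 m and z of spacer_thick in the frame of clamp between 0.008 and 0.024 m and angle between spacer_thick's own z axis and vertical below 0.17 rad and angle between the x axis of spacer_thick and the x axis of clamp, either way round below 0.35 rad and contact force between the fingers and spacer_thick above 0.5 N))), for 0.05 s.
At the end, for the whole second after the job is handed in: One spacer rests between the jaws, within 5 mm of the base, tilted under 10 and turned under 20 degrees, within 25 mm of mid-width, leaving under 26 mm of play (if the next size has under 8 mm to spare, either counts). The other two stand upright (10 degrees) on the bench (((x of spacer_thin in the frame of clamp between 0.004 and 0.052 m and y of spacer_thin in the frame of clamp between -0.025 and 0.025 m and z of spacer_thin in the frame of clamp between 0.008 and 0.017 m and angle between each of spacer_thin, spacer_mid, spacer_thick's own z axis and vertical below 0.17 rad and angle between the x axis of spacer_thin and the x axis of clamp, either way round below 0.35 rad and value of joint jaw below 0.021 m and linear speed of spacer_thin below 0.02 m/s and height (world z) of spacer_mid between -0.01 and 0.006 m and height (world z) of spacer_thick between -0.01 and 0.006 m) or (x of spacer_mid in the frame of clamp between 0.004 and 0.052 m and y of spacer_mid in the frame of clamp between -0.025 and 0.025 m and z of spacer_mid in the frame of clamp between 0.008 and 0.017 m and angle between each of spacer_mid, spacer_thin, spacer_thick's own z axis and vertical below 0.17 rad and angle between the x axis of spacer_mid and the x axis of clamp, either way round below 0.35 rad and value of joint jaw below 0.039 m and linear speed of spacer_mid below 0.02 m/s and height (world z) of spacer_thin between -0.01 and 0.006 m and height (world z) of spacer_thick between -0.01 and 0.006 m) or (x of spacer_thick in the frame of clamp between 0.004 and 0.052 m and y of spacer_thick in the frame of clamp between -0.025 and 0.025 m and z of spacer_thick in the frame of clamp between 0.008 and 0.017 m and angle between each of spacer_thick, spacer_thin, spacer_mid's own z axis and vertical below 0.17 rad and angle between the x axis of spacer_thick and the x axis of clamp, either way round below 0.35 rad and linear speed of spacer_thick below 0.02 m/s and height (world z) of spacer_thin between -0.01 and 0.006 m and height (world z) of spacer_mid between -0.01 and 0.006 m))); the robot touches nothing.
It also fails if it takes over 64 s, if anything falls off the work surface, if the arm or the gripper's body presses on something with over 40 N, if the wrist force passes 120 N, or if a joint passes its speed limit or range.

## Working session

There is one attempt and no reset: what is moved stays moved. The work goes in short steps, Python scripts to look and compute and a tool call to move; the robot and the scene stay as the last step left them, time stands still between calls to the robot, and variables do not carry over. Pictures are saved under pics/ and viewed, at most 10 in all, crops included, and the job is handed in when it is done.

Besides the shell and the picture viewer there is one more tool, called after "Emit:" by a JSON object that holds its "api" and its "payload". send_rows: Moves the arm, as the interface text tells. Its arguments: {"type":"object","properties":{"increments":{"type":"array","items":{"type":"number"}},"grip_force":{"type":"number"}},"required":["increments"]}

```bash
mkdir -p pics
cat > h.py <<'E'
import numpy as np, cv2
from workcell import r, vision, workorder
def snap(n,save=None):
    s=vision.snapshot(n)
    if save: cv2.imwrite('pics/'+save,cv2.cvtColor(s['image'],cv2.COLOR_RGB2BGR))
    return s
def K(s):
    h=s['image'].shape[0]; f=h/2/np.tan(np.radians(s['vfov'])/2)
    return np.array([[f,0,s['cx']],[0,f,s['cy']],[0,0,1.]])
def slopes(s,uv):
    uv=np.asarray(uv,float).reshape(-1,2); k=K(s)
    d=(uv-k[:2,2])/k[0,0]; x=d.copy()
    for _ in range(20): x=d/(1+s['k1']*(x**2).sum(1,keepdims=True))
    return x
def cloud(s):
    h,w=s['range_z'].shape
    v,u=np.mgrid[:h,:w]; x=slopes(s,np.c_[u.ravel(),v.ravel()]); z=s['range_z'].ravel()
    c=np.c_[x[:,0]*z,-x[:,1]*z,-z]; E=s['extrinsics']
    return ((c-E[:3,3])@E[:3,:3]).reshape(h,w,3)
def plane(s,uv,zp):
    x=slopes(s,uv); E=s['extrinsics']; R=E[:3,:3]
    o=-R.T@E[:3,3]; d=np.c_[x[:,0],-x[:,1],-np.ones(len(x))]@R
    return o+d*((zp-o[2])/d[:,2])[:,None]
E
python3 - <<'E'
from h import *
for n in('scene','top'):
    s=snap(n,n+'.png'); print(n,s['vfov'],s['cx'],s['cy'],s['k1'],s['extrinsics'].round(3).tolist())
    np.savez(n,**s)
print(r.get_obs())
a=[cv2.imread(f'pics/{n}.png') for n in('scene','top')]
E
```

```text
scene 47.38762397887986 243.82721640775372 185.45300187567952 -0.056554130249826896 [[-0.658, 0.753, -0.021, 0.351], [-0.456, -0.376, 0.807, 0.258], [0.599, 0.541, 0.59, -1.389], [0.0, 0.0, 0.0, 1.0]]
top 49.091182424542325 256.83360148470626 190.3696091594347 -0.12382783479596153 [[0.015, -1.0, -0.001, 0.055], [0.989, 0.014, 0.149, -0.58], [-0.149, -0.003, 0.989, -0.723], [0.0, 0.0, 0.0, 1.0]]
{'clock': 0.1, 'qpos': array([ 1.13479306e+00,  3.26869353e-01, -1.93514532e-01,  1.05201174e+00,
       -3.09002023e-06,  1.43660284e+00]), 'qvel': array([ 0.00113632, -0.00177364,  0.00323116, -0.0008858 , -0.00207651,
       -0.00095476]), 'tau': array([ 1.88323334e-03, -4.44240761e+01,  2.63037658e+01,  7.91801809e-03,
       -7.65878463e-05,  5.82600123e-06]), 'eef_pos': array([0.16329082, 0.52475307, 0.30316865]), 'eef_rot': array([ 1.50332750e-01,  9.88635132e-01, -7.67805014e-04, -2.23420157e-04]), 'ft_force': array([ 0.00191823, -0.24707139, -0.46550159]), 'wrist_torque': array([-0.03694987,  0.01998712,  0.03154195]), 'grasp_force': 0.0, 'finger_gap': 0.997806124959681}
```

View pics/top.png

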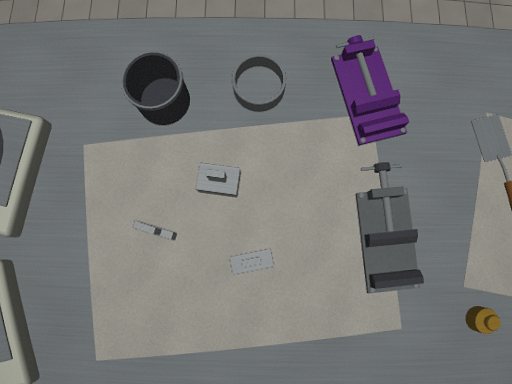

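View pics/scene.png

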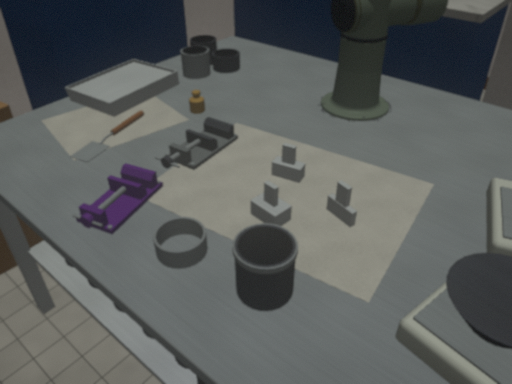

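Top view: the spacers are thin at (155,230), mid at (251,261) and thick at (218,180). The grey clamp is at (390,240) with its fixed jaw probably at (396,279) and its moving jaw at (390,238). The purple look-alike is at (370,90) and will be left alone.

Run:
```python
from h import *
s=dict(np.load('top.npz')); s={k:(v if v.ndim else v.item()) for k,v in s.items()}
P=cloud(s); im=s['image'].astype(int)
print('bench z', [P[v,u].round(4).tolist() for u,v in((120,300),(300,300),(330,180))])
def region(u0,u1,v0,v1,za,zb):
    m=np.zeros(P.shape[:2],bool); m[v0:v1,u0:u1]=1
    m&=(P[...,2]>za)&(P[...,2]<zb)&(s['range_z']>0); return m
def rect(q):
    c,(w,h),a=cv2.minAreaRect(q[:,:2].astype(np.float32)*1000)
    return np.round([*c,w,h,a],1), len(q), q[:,2].mean().round(4)
for n,b in dict(thin=(125,185,210,250),mid=(222,282,240,280),thick=(188,248,155,205)).items():
    print(n,'block',rect(P[region(*b,.032,.045)]),'tab',rect(P[region(*b,.078,.095)]))
b=(340,440,150,310)
m=region(*b,.04,.056); q=P[m]
print('jaw tops z',np.percentile(q[:,2],[5,50,95]))
n,l,st,c=cv2.connectedComponentsWithStats(m.astype(np.uint8))
for i in range(1,n):
    if st[i,4]>30: print(st[i],rect(P[l==i]))
print('base',rect(P[region(*b,.008,.016)]))
# profile along clamp column line
for v in range(160,295,3): print(v,[(P[v,u]*1000).round().astype(int).tolist() for u in(378,400,410)])
big=cv2.resize(cv2.imread('pics/top.png')[140:310,110:430],None,fx=2.5,fy=2.5,interpolation=2); cv2.imwrite('pics/crop.png',np.clip(big*1.7,0,255))
```

```text
bench z [[0.3717, 0.3191, 0.0022], [0.3793, -0.0201, 0.0029], [0.6077, -0.0783, 0.0006]]
thin block (array([504.6, 252.5,  76.6,  14.9,  73. ]), 164, np.float64(0.0405)) tab (array([504.8, 252.4,  32.2,  10.3,  73.3]), 119, np.float64(0.088))
mid block (array([450.3,  72.1,  33.2,  76.3,  12.1]), 627, np.float64(0.0407)) tab (array([450.4,  72. ,  12.1,  32. ,  12.3]), 141, np.float64(0.0886))
thick block (array([600.9, 136.6,  76.1,  51.7,  83. ]), 929, np.float64(0.0408)) tab (array([600.9, 136.7,  32.4,  12.3,  82. ]), 145, np.float64(0.0881))
jaw tops z [0.04110239 0.04798695 0.05066518]
[376 162  14   9 101] (array([ 628.9, -171.1,   14.7,   25.4,    5.5]), 101, np.float64(0.0441))
[370 186  35  12 310] (array([ 579. , -176.3,   16.5,   61.5,    6. ]), 310, np.float64(0.0485))
[368 229  50  17 594] (array([ 497.7, -185. ,   24.2,   91.5,    5.9]), 594, np.float64(0.0471))
[373 272  51  17 619] (array([ 420.8, -192.3,   23.8,   91.2,    5.3]), 619, np.float64(0.047))
base (array([ 492.6, -185.7,  189.9,  103.4,    6. ]), 3244, np.float64(0.0129))
160 [[649, -174, 0], [650, -219, 
[... 1872 characters left out ...]
208, 14], [451, -227, 14]]
265 [[445, -165, 15], [445, -208, 12], [445, -227, 13]]
268 [[440, -165, 13], [440, -208, 14], [440, -227, 13]]
271 [[434, -165, 14], [435, -202, 31], [435, -218, 38]]
274 [[429, -160, 30], [430, -198, 43], [430, -217, 42]]
277 [[425, -157, 42], [425, -196, 47], [425, -214, 49]]
280 [[420, -155, 50], [419, -196, 47], [419, -214, 49]]
283 [[414, -154, 50], [414, -195, 49], [414, -214, 48]]
286 [[409, -155, 48], [406, -208, 11], [406, -226, 15]]
289 [[401, -165, 15], [401, -206, 15], [400, -231, 1]]
292 [[394, -168, 2], [394, -210, 3], [394, -231, 1]][ WARN:0@0.239] global loadsave.cpp:1063 imwrite_ Unsupported depth image for selected encoder is fallbacked to CV_8U.
```

View pics/crop.png

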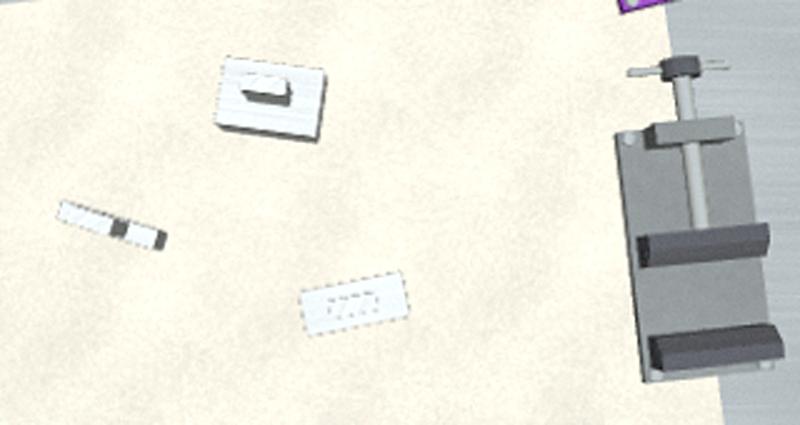

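The jaw faces are about 45 mm apart, so the 33 mm spacer fits with 12 mm of play and the 51 mm one does not. The one to move is the mid spacer at (251,261) in the top view: (0.450, 0.072), x axis at 12.1°. In the crop it is the medium-width block at about (355,303), distinct from thin (112,225) and thick (270,97). The grey clamp, at about 5.4°, has its gap centre at about (0.459, -0.189).

Emit:
{"api": "send_rows", "payload": {"increments": [-0.034, -0.029, 0, 0, 0.0854, -0.034, -0.029, 0, 0, 0.0854, -0.034, -0.029, 0, 0, 0.0854, -0.034, -0.029, 0, 0, 0.0854, -0.034, -0.029, 0, 0, 0.0854, -0.034, -0.029, 0, 0, 0.0854, -0.034, -0.029, 0, 0, 0.0854, -0.034, -0.029, 0, 0, 0.0854, -0.034, -0.029, 0, 0, 0.0854, -0.034, -0.029, 0, 0, 0.0854, -0.034, -0.029, 0, 0, 0.0854, -0.034, -0.029, 0, 0, 0.0854]}}

```text
clock: 1.3
eef_pos: [0.4501, 0.0698, 0.3037]
eef_rot: [0.15, 0.989, 0.0, -0.0]
ft_force: [0.2, -0.1, -0.2]
finger_gap: 1.003
grasp_force: 0.0
```

Emit:
{"api": "send_rows", "payload": {"increments": [0, 0, 0, 0.132, 0.0854, 0, 0, 0, 0.132, 0.0854, 0, 0, 0, 0.132, 0.0854, 0, 0, 0, 0.132, 0.0854, 0, 0, 0, 0.132, 0.0854, 0, 0, 0, 0.132, 0.0854, 0, 0, 0, 0.132, 0.0854, 0, 0, 0, 0.132, 0.0854, 0, 0, 0, 0, 0.0854, 0, 0, 0, 0, 0.0854]}}

```text
clock: 2.3
eef_pos: [0.4494, 0.0716, 0.3037]
eef_rot: [0.627, 0.779, -0.0, -0.0]
ft_force: [0.6, 0.3, -0.6]
finger_gap: 1.0
grasp_force: 0.0
```

```bash
cat >> h.py <<'E'
from scipy.spatial.transform import Rotation as Ro
def goto(x,y,z,yawdeg):
    o=r.get_obs(); R=Ro.from_quat(o['eef_rot']).as_matrix()
    yaw=np.degrees(np.arctan2(R[1,1],R[0,1])); d=(yawdeg-yaw+90)%180-90
    print('pos',o['eef_pos'].round(4),'yaw(tool y)',yaw.round(2),'tz',R[:,2].round(4),'spin need',np.radians(-d).round(4),
     'shift(tool now)',(R.T@(np.array([x,y,z])-o['eef_pos'])).round(4),'q',o['qpos'].round(2),'F',o['ft_force'].round(2),'gap',round(o['finger_gap'],3),'grip',o['grasp_force'],'t',o['clock'])
E
python3 - <<'E'
from h import *
goto(.4503,.0721,.120,12.1)
s=snap('wrist','w1.png'); P=cloud(s)
m=(P[...,2]>.075)&(P[...,2]<.1)&(s['range_z']>0)&(np.hypot(P[...,0]-.45,P[...,1]-.072)<.05)
q=P[m]; print(len(q), cv2.minAreaRect(q[:,:2].astype(np.float32)*1000))
m=(P[...,2]>.03)&(P[...,2]<.05)&(s['range_z']>0)&(np.hypot(P[...,0]-.45,P[...,1]-.072)<.07)
q=P[m]; print(len(q), cv2.minAreaRect(q[:,:2].astype(np.float32)*1000))
E
```

```text
pos [0.4494 0.0716 0.3037] yaw(tool y) 12.36 tz [-5.e-04 -0.e+00 -1.e+00] spin need 0.0045 shift(tool now) [0.0003 0.001  0.1837] q [-0.    0.15 -0.42  1.   -0.    1.35] F [ 0.6   0.31 -0.56] gap 1.0 grip 0.0 t 2.3
502 ((451.1867980957031, 71.42757415771484), (11.836493492126465, 31.577526092529297), 12.353154182434082)
1697 ((451.34429931640625, 71.588623046875), (32.53000259399414, 75.63640594482422), 11.949009895324707)
```

View pics/w1.png

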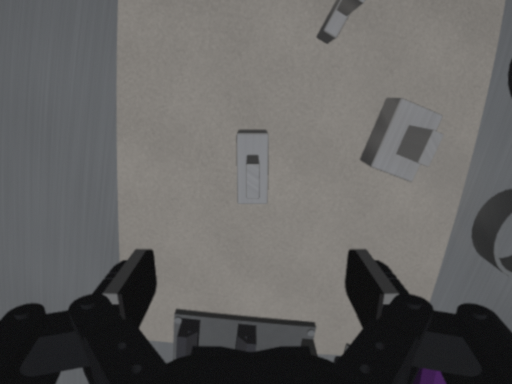

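The wrist view shows the mid spacer at (252,168), square between the open fingers with its tab at (252,178), and the clamp below. Descend, then close.

Emit:
{"api": "send_rows", "payload": {"increments": [0, 0.001, 0.03, 0, 0.0854, 0, 0, 0.03, 0, 0.0854, 0, 0, 0.03, 0, 0.0854, 0, 0, 0.03, 0, 0.0854, 0, 0, 0.03, 0, 0.0854, 0, 0, 0.02, 0, 0.0854, 0, 0, 0.012, 0, 0.0854, 0, 0, 0, 0, 0.0854]}}

```text
clock: 3.15
eef_pos: [0.4493, 0.0718, 0.1203]
eef_rot: [0.627, 0.779, -0.001, -0.001]
ft_force: [0.7, 0.2, 0.7]
finger_gap: 1.003
grasp_force: 0.0
```

Emit:
{"api": "send_rows", "payload": {"increments": [0, 0, 0, 0, 0.03, 0, 0, 0, 0, 0.02, 0, 0, 0, 0, 0, 0, 0, 0, 0, 0, 0, 0, 0, 0, 0, 0, 0, 0, 0, 0, 0, 0, 0, 0, 0, 0, 0, 0, 0, 0, 0, 0, 0, 0, 0, 0, 0, 0, 0, 0], "grip_force": 50}}

```text
clock: 4.15
eef_pos: [0.4511, 0.0719, 0.1224]
eef_rot: [0.628, 0.778, 0.0, 0.0]
ft_force: [-0.4, 0.2, 5.3]
finger_gap: 0.136
grasp_force: 49.9
```

Emit:
{"api": "send_rows", "payload": {"increments": [0, 0, -0.01, 0, 0, 0, 0, -0.02, 0, 0, 0, 0, -0.03, 0, 0, 0, 0, -0.03, 0, 0, 0, 0, -0.02, 0, 0, 0, 0, 0, 0, 0, 0, 0, 0, 0, 0]}}

```text
clock: 4.85
eef_pos: [0.4502, 0.0718, 0.2315]
eef_rot: [0.628, 0.778, -0.0, -0.0]
ft_force: [0.4, 0.9, -2.9]
finger_gap: 0.134
grasp_force: 49.1
```

Run:
```python
from h import *
goto(.4592,-.1886,.23,5.4)
s=snap('wrist','w2.png'); P=cloud(s); 
s=snap('top'); P=cloud(s);o=r.get_obs()['eef_pos']
for a,b in((-.075,-.045),(-.03,.0)):
    m=(P[...,2]>o[2]-.12+.03)&(P[...,2]<o[2]-.12+.045)&(s['range_z']>0)&(np.hypot(P[...,0]-.45,P[...,1]-.072)<.07)
q=P[m]; print(len(q), len(q)>4 and cv2.minAreaRect(q[:,:2].astype(np.float32)*1000), q[:,2].mean())
```

```text
pos [0.4502 0.0718 0.2315] yaw(tool y) 12.2 tz [-3.e-04 -0.e+00 -1.e+00] spin need 0.1187 shift(tool now) [-0.2564 -0.0462  0.0015] q [-0.    0.22 -0.54  0.81 -0.    1.35] F [ 0.38  0.87 -2.94] gap 0.134 grip 49.071791768074036 t 4.85
0 False nan<stdin>:7: RuntimeWarning: Mean of empty slice.
  ret = ret.dtype.type(ret / rcount)
```

View pics/w2.png

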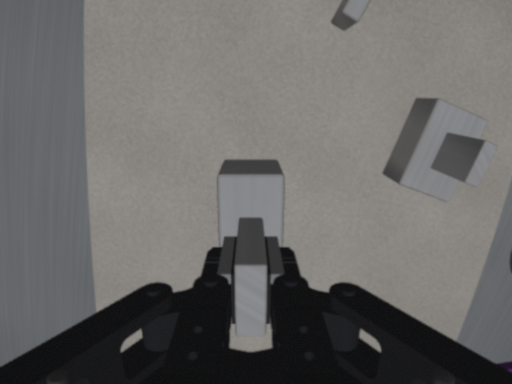

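The spacer is held squarely by its tab at (252,275) and is off the bench. Carry it over the gap.

Emit:
{"api": "send_rows", "payload": {"increments": [-0.0164, -0.003, 0, 0, 0, -0.03, -0.0055, 0, 0, 0, -0.03, -0.0055, 0, 0, 0, -0.03, -0.0055, 0, 0, 0, -0.03, -0.0055, 0, 0, 0, -0.03, -0.0055, 0, 0, 0, -0.03, -0.0055, 0, 0, 0, -0.03, -0.0055, 0, 0, 0, -0.03, -0.0047, 0, 0.03, 0, 0, 0, 0, 0.045, 0, 0, 0, 0, 0.044, 0, 0, 0, 0, 0, 0]}}

```text
clock: 6.15
eef_pos: [0.4587, -0.1884, 0.2302]
eef_rot: [0.673, 0.739, -0.0, -0.002]
ft_force: [0.4, 0.2, -3.0]
finger_gap: 0.133
grasp_force: 49.1
```

Run:
```python
from h import *
goto(.4592,-.1886,.23,5.4)
s=snap('wrist','w3.png'); P=cloud(s)
c=np.array([.4592,-.1886]); a=np.radians(5.4); ex=np.array([np.cos(a),np.sin(a)]); ey=np.array([-ex[1],ex[0]])
L=(P[...,:2]-c); X=L@ex; Y=L@ey
for lo,hi in((.040,.052),(.046,.052)):
  m=(P[...,2]>lo)&(P[...,2]<hi)&(s['range_z']>0)&(abs(Y)<.06)&(abs(X)<.08)
  for nm,k in(('fixed',m&(X<0)),('moving',m&(X>0))):
    if k.sum()>9: print(lo,nm,k.sum(),'X',X[k].min().round(4),X[k].max().round(4),'Y',Y[k].min().round(4),Y[k].max().round(4), cv2.minAreaRect(P[k][:,:2].astype(np.float32)*1000))
m=(P[...,2]>.13)&(P[...,2]<.155)&(abs(X)<.05)&(abs(Y)<.06)
print('block',m.sum(),cv2.minAreaRect(P[m][:,:2].astype(np.float32)*1000),P[m][:,2].mean())
```

```text
pos [ 0.4587 -0.1884  0.2302] yaw(tool y) 5.35 tz [-0.0029  0.0018 -1.    ] spin need -0.0009 shift(tool now) [-0.0002  0.0005  0.0002] q [-0.54  0.3  -0.44  0.84  0.    0.94] F [ 0.37  0.16 -3.02] gap 0.133 grip 49.0681654214859 t 6.15
0.04 fixed 2817 X -0.0507 -0.0289 Y -0.0466 0.0443 ((419.813720703125, -193.5624542236328), (21.427444458007812, 90.92378234863281), 5.840126991271973)
0.04 moving 2832 X 0.0271 0.0489 Y -0.0463 0.0448 ((496.9790344238281, -185.75364685058594), (21.672435760498047, 91.13298797607422), 5.6503214836120605)
0.046 fixed 1926 X -0.0507 -0.0344 Y -0.0462 0.0441 ((416.98809814453125, -193.6463165283203), (15.78847885131836, 90.4245376586914), 5.840126991271973)
0.046 moving 1917 X 0.0328 0.0489 Y -0.0463 0.0448 ((499.8587341308594, -185.47177124023438), (15.885560989379883, 91.126953125), 5.6503214836120605)
block 4347 ((456.7311706542969, -170.33416748046875), (33.01229476928711, 38.98076248168945), 5.539915561676025) 0.1469492300186728
```

View pics/w3.png

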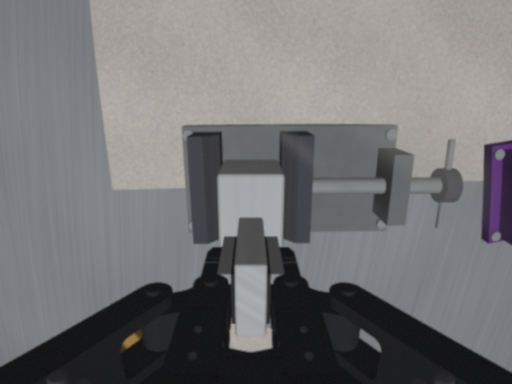

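The wrist view shows the block (252,200) midway between the fixed jaw (206,185) and the moving jaw (296,185), square to them and clear of both. Offset from the gap centre is under 1 mm. Lower it in.

Emit:
{"api": "send_rows", "payload": {"increments": [0, 0, 0.015, 0, 0, 0, 0, 0.015, 0, 0, 0, 0, 0.015, 0, 0, 0, 0, 0.01, 0, 0, 0, 0, 0.01, 0, 0, 0, 0, 0.01, 0, 0, 0, 0, 0.01, 0, 0, 0, 0, 0.005, 0, 0, 0, 0, 0, 0, 0, 0, 0, 0, 0, 0]}}

```text
clock: 7.2
eef_pos: [0.4598, -0.1887, 0.142]
eef_rot: [0.673, 0.74, 0.0, 0.0]
ft_force: [0.3, 0.2, -3.2]
finger_gap: 0.133
grasp_force: 49.0
```

Emit:
{"api": "send_rows", "payload": {"increments": [0, 0, 0.002, 0, 0, 0, 0, 0.002, 0, 0, 0, 0, 0, 0, 0, 0, 0, 0, 0, 0]}}

```text
clock: 7.6
eef_pos: [0.4596, -0.1885, 0.1379]
eef_rot: [0.673, 0.74, 0.0, 0.0]
ft_force: [0.6, -0.1, -3.1]
finger_gap: 0.134
grasp_force: 49.0
```

No contact yet, about 4 mm to go.

Emit:
{"api": "send_rows", "payload": {"increments": [0, 0, 0.002, 0, 0, 0, 0, 0.001, 0, 0, 0, 0, 0, 0, 0, 0, 0, 0, 0, 0]}}

```text
clock: 8.0
eef_pos: [0.4596, -0.1885, 0.1348]
eef_rot: [0.673, 0.74, -0.0, -0.0]
ft_force: [1.5, -0.2, -2.9]
finger_gap: 0.137
grasp_force: 49.0
```

Emit:
{"api": "send_rows", "payload": {"increments": [0, 0, 0.001, 0, 0, 0, 0, 0, 0, 0, 0, 0, 0, 0, 0]}}

```text
clock: 8.3
eef_pos: [0.4598, -0.1886, 0.1344]
eef_rot: [0.673, 0.74, 0.0, 0.0]
ft_force: [-1.4, 1.9, 4.0]
finger_gap: 0.134
grasp_force: 50.0
```

Emit:
{"api": "send_rows", "payload": {"increments": [0, 0, 0.001, 0, 0, 0, 0, 0, 0, 0, 0, 0, 0, 0, 0]}}

```text
clock: 8.6
eef_pos: [0.4597, -0.1886, 0.1343]
eef_rot: [0.673, 0.74, 0.0, 0.0]
ft_force: [-3.8, 2.0, 15.8]
finger_gap: 0.136
grasp_force: 51.7
```

Seated: the force has reversed at the expected height. Back off 1 mm, release and retreat.

Emit:
{"api": "send_rows", "payload": {"increments": [0, 0, -0.001, 0, 0, 0, 0, 0, 0, 0.025, 0, 0, 0, 0, 0.04, 0, 0, 0, 0, 0.04, 0, 0, 0, 0, 0.04, 0, 0, 0, 0, 0.04, 0, 0, -0.005, 0, 0.04, 0, 0, -0.02, 0, 0.04, 0, 0, -0.03, 0, 0.04, 0, 0, -0.04, 0, 0.04, 0, 0, -0.04, 0, 0.04, 0, 0, 0, 0, 0.04]}}

```text
clock: 9.8
eef_pos: [0.4621, -0.19, 0.2746]
eef_rot: [0.673, 0.74, 0.001, 0.005]
ft_force: [0.5, -1.4, 0.4]
finger_gap: 0.47
grasp_force: 0.0
```

Emit:
{"api": "send_rows", "payload": {"increments": [0.04, 0, 0, 0, 0.04, 0.04, 0, 0, 0, 0.04, 0.04, 0, 0, 0, 0.04, 0.04, 0, 0, 0, 0.04, 0, 0, 0, 0, 0.04, 0, 0, 0, 0, 0.04]}}

```text
clock: 10.4
eef_pos: [0.4444, -0.0287, 0.2687]
eef_rot: [0.672, 0.74, -0.0, 0.0]
ft_force: [0.0, 0.3, 0.1]
finger_gap: 0.464
grasp_force: 0.0
```

Run:
```python
from h import *
goto(.4592,-.1886,.23,5.4)
s=snap('scene'); cv2.imwrite('pics/end.png',cv2.resize(cv2.cvtColor(s['image'],cv2.COLOR_RGB2BGR)[90:260,140:400],None,fx=3,fy=3))
s=snap('top'); P=cloud(s)
for n,(x,y) in dict(mid=(.4592,-.1886),thin=(.505,.252),thick=(.601,.137)).items():
  for lo,hi in((.033,.058),(.08,.11)):
    m=(P[...,2]>lo)&(P[...,2]<hi)&(abs(P[...,0]-x)<.017+.02*(n=='thick'))&(abs(P[...,1]-y)<.05)
    q=P[m]
    if len(q)>5: print(n,len(q),cv2.minAreaRect(q[:,:2].astype(np.float32)*1000),np.median(q[:,2]))
```

```text
pos [ 0.4444 -0.0287  0.2687] yaw(tool y) 5.51 tz [-1.e-04 -5.e-04 -1.e+00] spin need 0.0019 shift(tool now) [-0.1606 -0.0006  0.0388] q [-0.23  0.16 -0.51  0.9  -0.    1.24] F [0.04 0.33 0.05] gap 0.464 grip 0.0 t 10.4
thin 176 ((504.4927673339844, 252.07467651367188), (76.18716430664062, 14.85495376586914), 72.9513931274414) 0.04069683678937343
thin 118 ((504.84088134765625, 252.48568725585938), (31.584123611450195, 10.248336791992188), 73.13137817382812) 0.08874062050760119
thick 956 ((601.0238647460938, 136.53131103515625), (76.2618408203125, 51.612667083740234), 83.18584442138672) 0.04071486011648699
thick 143 ((600.7296142578125, 136.37193298339844), (32.24998092651367, 12.51566219329834), 83.8767318725586) 0.08854481658561188
```

View pics/end.png

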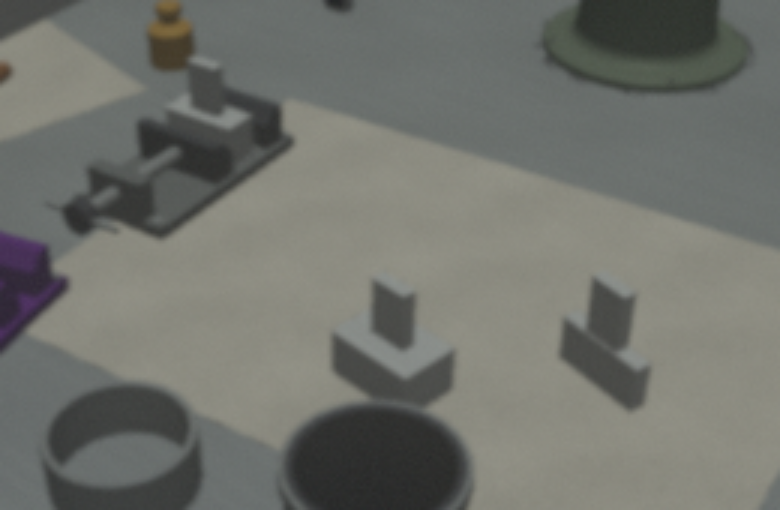

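The end view shows the mid spacer upright between the jaws (block at 210,120; tab at 207,85) and the other two untouched. One numeric check from the scene camera before handing in, conditional on the result.

Run:
```python
from h import *
s=snap('scene'); P=cloud(s)
m=(abs(P[...,0]-.4592)<.03)&(abs(P[...,1]+.1886)<.045)
t=m&(P[...,2]>.094)&(P[...,2]<.107); b=m&(P[...,2]>.0495)&(P[...,2]<.056)
zt=P[t][:,2].mean(); print(zt,P[t][:,:2].mean(0),np.median(P[b][:,2]),cv2.minAreaRect(P[b][:,:2].astype(np.float32)*1000),t.sum(),b.sum())
A=np.c_[P[b][:,:2]-P[b][:,:2].mean(0),np.ones(b.sum())]; k=np.linalg.lstsq(A,P[b][:,2],rcond=None)[0]; print('slope',k[:2])
if .045<np.median(P[b][:,2])<.056 and t.sum()>5: print(workorder.hand_in())
```

```text
0.09811697544695118 [ 0.46245432 -0.18696058] 0.05112838982195176 ((463.00762939453125, -188.49966430664062), (34.3207893371582, 79.23201751708984), 6.598478317260742) 44 134
slope [-0.0011765  -0.00106726]
the job is handed in; nothing more can be done
None
```

The middle (33 mm) spacer is standing flat on the base between the clamp's jaws (gap about 45 mm), square and mid-width; the thin and thick spacers still stand upright on the bench, and the job is handed in (no verdict was returned).

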